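Rock the transit plug out of a clamped roller

ROBOT

A 6-joint arm with a two-finger parallel gripper is mounted at the origin on the work surface. World frame = base frame: x ahead of the robot, y to its left, z up, the work surface at z = 0. Lengths are in m, angles in rad, forces in N, time in s.
With the tool pointing down it reaches from about 0.225 to 0.875 m from the base axis. Payload 3.4 kg.
Tool frame: the origin (TCP) lies at the very end of the fingers, on their centre line; the grasp point (between the pads) lies 19 mm behind it; x points along the fingers, y is the direction in which the jaws open and shut, and the axes are right-handed (so a half turn about x gives the same grasp; the last joint's range is limited). The gripper opens to 85 mm and grips with 20 to 120 N. Pads are 22 mm wide; open, the fingers measure 114 mm over their backs; the gripper's body (76 mm by 85 mm) begins 54 mm behind the grasp point. The pads swing forward as they close: fully open they stand 13 mm farther back than shut.
Start: joints at [-1.265, 0.276, 1.505, -0, 1.361, -0.121], TCP at [0.238, -0.523, 0.231] pointing down, gripper open.
Joint ranges: [-2.89, 2.89], [-0.75, 2.08], [0.22, 2.7], [-1.18, 4.32], [0.11, 2.71], [-2.7, 2.7]. Speed limits (rad/s): [2.57, 2.57, 3.14, 3.14, 3.14, 3.14].

INTERFACE

Orientations are given as a 3x3 rotation matrix whose columns are the frame's x, y, z axes.
In Python, from cell import robot gives the robot as it stands.
- The arm moves only by the tool apply_moves, never from a script. Its argument "deltas" is one flat list of numbers, 4 for each row, row after row: the shift along the tool's x, y, z in m, then the turn about the tool's x in rad. In form: [dx, dy, dz, turn, dx, dy, dz, turn, ...]. A call has 1 to 12 rows; each row is the pose to reach, as a shift and turn from the pose commanded when the call began, along the tool's axes at that moment; what a row does not reach only later rows make up. A row lasts 1/12 s, in which the tool goes at most 41.7 mm and 7.16 degrees, less where a joint would pass 70% of its speed; a pose out of reach is approached as far as the arm can. A call with a gripper value outside its range is refused whole. "fingers" is the opening, from 0 (shut) to 1 (fully open), set as the call begins (left out, the last holds). The fingers move at their own pace and stop on an object; the grip force is fixed at half the most. Time passes only in rows, so rows that repeat a pose let the fingers close. It gives the time, the measured TCP pose, the force and the opening at its end, in the units of the state.
- robot.observe(): the state, without advancing time (a new reading comes with each control period).
- robot.read_camera(name): name is "scene" or "top"; returns a dict with "image" (420x560x3 uint8, red, green, blue), "fx", "fy", "cx", "cy" (pixels), "origin" and "orientation" of the camera in the world. Camera axes: x right, y up, looking along -z (the intrinsics and any distortion apply to the point x, -y, -z); pixel columns grow to the right and rows downward; lengths in m; the calibration is good to about 2 mm. A picture is of the moment at which its call begins. There is no depth.
- robot.hand_in(): hands the job in, once; it reports no verdict.
The state is a dict: "t": time; "qpos": joint angles; "joint_vel": joint speeds; "tau": joint torques, N m; "tool_pos": TCP position; "ee_rot": TCP orientation; "ft_force": force on the tool from outside, world axes, zero at the start; "torque": the same for the moment, N m; "width": finger opening in m.
Only numpy, scipy, OpenCV 4.12 (cv2) and the standard library are available. Lean on these libraries where they do the work, as an engineer would, in place of code of your own. Each camera call takes 0.05 s, during which the arm holds its last target. There are 200 camera calls.

TASK

Free the clamped roller of its tapered transit plug: pull the round locking bar straight forward, out of its two spring clips, and lay it in the tray. Then rock the plug sideways by its knob, first to one side and then to the other, so that its two side catches give way one after the other and never both at once, lift it out and set it in the tray too. Let neither part fall, and leave the other things on the bench where they are.

Things in the scene. Friction and masses are not known exactly. Their poses are not given: they have to be found in the camera images.
- stand: Fixed bench stand: aluminium base plate (x -110 to 130 mm, y -75 to 75, 12 thick) with a short 80 mm diameter roller upright on it, held by a toggle clamp on the +x side (x 60 to 140 mm, handle up to 165 high). Origin: underside of the base plate on the roller's axis; z up, -x is its front (roughly towards the robot), the two side catches face each other along y.
- mouth (a point): Centre of the mouth of the black end housing on top of the roller, at its rim, 140 mm above the stand's underside; axes as the stand's. The housing is 80 mm outside with a 57 mm bore.
- clips (a point): Where the bar's centre lies at the start: stand x -85, y 0, 153.5 mm above its underside. At y +60 and -60 mm from here two posts carry steel C-shaped spring clips, 10 mm wide, 144.5 to 164.5 mm high, open to the front (stand -x). Each lets the bar out forward with about 4 to 8 N.
- plug: Tapered grey plug, 114 mm tall, 0.25 kg. Origin: centre of its small lower end; z up its axis, x and y as the stand's at the start. Cone 34 to 44 mm diameter (z 0-25), 54 mm lip (flat below at z 25, sloping in above to a 42 mm neck), flange 76 mm (z 40-46), 16 mm stem, knob (z 92-114). Seated: origin 100 mm above the stand's underside, lip below both catches. Can stand on its lower end.
- plug_flange (a point): Centre of the flange's underside, on the plug's axis, 40 mm above its origin; seated, the flange lies on the housing's rim. Two prongs, 12 mm wide and 6 thick, run forward from the flange at plug y +30 and -30 mm, out to x -94, under the bar, so the plug cannot rise while the bar is in the clips.
- plug_knob (a point): Middle of the black knob (26 mm diameter, 22 tall). Pushed along the stand's y with 8 to 15 N, the plug tips over its flange's far edge; at 18 to 22 mm of knob travel the near side has risen 11 mm past its catch, and stays leaning so. Pushed back to 13 to 16 mm beyond upright, the other side rises likewise; the plug then stands level and loose, 11 mm higher, on both catches.
- catch_left (a joint): Outward travel (m) of the spring catch at the stand's +y side: 0 is in, up to 0.008 when pushed out. A flat steel tongue 22 mm wide, 3 thick, its top 4 mm below the rim, reaching 5 mm into the bore. One-way: it yields to the plug's lip rising (about 8 N) but carries it from below.
- catch_right (a joint): The same for the catch at the stand's -y side.
- bar: Round plain steel locking bar, 12 mm diameter, 160 mm long, 0.14 kg. Origin: its centre; y is its long axis, along the stand's y at the start, lying in both clips 1.5 mm above the plug's prongs. Between the prongs 48 mm of it is free to grasp, with 39 mm behind it to the housing.
- tray: Open dark steel tray (fixed), 210 mm (its x) by 170 mm (its y), 40 mm high, 5 mm walls and floor. Origin: centre of its underside. Empty; stands at the left or the right of the stand.
- rack: Plywood rack (fixed), 200 by 160 mm, with six steel roller ends standing on it up to 85 mm high; on the other side from the tray. Origin: centre of its underside.
- axle: Bare stainless hex axle, 11 mm across flats, 180 mm long, lying on the bench. Bystander: leave it. Origin: at its underside.
- flange: Black polymer bearing flange, 64 mm disc with a 36 mm boss, 20 mm tall, lying flat. Bystander: leave it. Origin: at its underside.
- pulley: Green two-groove O-band pulley, 60 mm diameter, 40 mm tall. Bystander: leave it. Origin: at its underside.
- bracket: Blue anodised L-shaped end bracket, 50 x 90 mm foot, 65 mm tall. Bystander: leave it. Origin: at its underside.
- oiler: Small white oil bottle, 48 mm diameter, 120 mm tall. Bystander: leave it. Origin: at its underside.
- driver: Screwdriver lying on the bench. Bystander: leave it. Origin: at its underside.
Things that resemble listed ones, but are neither listed nor needed, are in the scene too. Leave any pink or red look-alike of the plug alone.

How it is judged:
On the way, in this order (a step that is already met when the one before it is completed fails the run):
1. the bar is out of the clips, forward (x of bar in the frame of stand below -0.105 m), for 0.1 s.
2. the plug is rocked over to one side, still in the bore (angle between plug's own z axis and vertical above 0.1 rad and z of plug in the frame of stand below 0.125 m and horizontal distance between plug and mouth below 0.025 m), for 0.1 s.
3. the plug is lifted out of the bore (z of plug in the frame of stand above 0.14 m), for 0.1 s.
At the end, for the whole second after the job is handed in: Plug and bar both lie or stand inside the tray (origins within its 210 x 170 mm outline less the walls, less than 60 mm above its underside), let go and at rest (x of plug in the frame of tray between -0.1 and 0.1 m and y of plug in the frame of tray between -0.08 and 0.08 m and z of each of plug, bar in the frame of tray below 0.06 m and linear speed of each of plug, bar below 0.03 m/s and x of bar in the frame of tray between -0.1 and 0.1 m and y of bar in the frame of tray between -0.08 and 0.08 m); the robot touches nothing.
It fails at once if both catches forced out at once (plug yanked straight up) (value of joint each of catch_left, catch_right above 0.0018 m).
It fails at once if the plug falls freely (linear speed of plug above 0.8 m/s and contact force between the fingers and plug below 0.1 N).
It fails at once if the bar falls freely (linear speed of bar above 0.8 m/s and contact force between the fingers and bar below 0.1 N).
It fails at once if a bystander is shifted by more than 30 mm (distance of any of axle, flange, pulley, bracket, oiler, driver from where it was at the start of the episode above 0.03 m).
It also fails if it takes over 72 s, if anything falls off the work surface, if the arm or the gripper's body presses on something with over 40 N, if the wrist force passes 120 N, or if a joint passes its speed limit or range.

## Working session

There is one attempt and no reset: what is moved stays moved. The work goes in short steps, Python scripts to look and compute and a tool call to move; the robot and the scene stay as the last step left them, time stands still between calls to the robot, and variables do not carry over. Pictures are saved under pics/ and viewed, about 8 in all and at most 12, crops included, and the job is handed in when it is done.

Besides the shell and the picture viewer there is one more tool, called after "Request:" as name(argument=value, ...), one argument or row to a line, values as JSON. apply_moves: Moves the arm, as the interface text tells. Its arguments: {"type":"object","properties":{"deltas":{"type":"array","items":{"type":"number"}},"fingers":{"type":"number"}},"required":["deltas"]}

```bash
mkdir -p pics
cat > h.py <<'E'
import numpy as np, cv2
from cell import robot
def snap(n,f):
    c=robot.read_camera(n); cv2.imwrite(f,c["image"][:,:,::-1]); return c
def ray(c,u,v):
    d=np.array([(u-c["cx"])/c["fx"],-(v-c["cy"])/c["fy"],-1.]); return np.array(c["origin"]),np.array(c["orientation"])@d
def onz(c,u,v,z):
    o,d=ray(c,u,v); return o+d*(z-o[2])/d[2]
def proj(c,p):
    q=np.array(c["orientation"]).T@(np.array(p)-c["origin"]); return c["cx"]-c["fx"]*q[0]/q[2], c["cy"]+c["fy"]*q[1]/q[2]
E
python3 - <<'E'
from h import *
np.set_printoptions(precision=4,suppress=True)
for n in("scene","top"):
    c=snap(n,f"pics/{n}0.png"); print({k:v for k,v in c.items() if k!="image"})
s=robot.observe(); print(s["t"],s["tool_pos"],s["ee_rot"],s["width"])
E
```

```text
{'fx': 442.1507482335502, 'fy': 442.1507482335502, 'cx': 279.5852916197271, 'cy': 217.24481069180283, 'origin': array([ 0.9527, -0.5574,  0.9973]), 'orientation': array([[ 0.7783, -0.4817,  0.4029],
       [ 0.628 ,  0.5984, -0.4976],
       [-0.0014,  0.6402,  0.7682]])}
{'fx': 479.2482467807514, 'fy': 479.2482467807514, 'cx': 275.5311891763937, 'cy': 210.0780109410405, 'origin': array([ 0.3456, -0.0167,  1.4038]), 'orientation': array([[-0.0013,  0.9905, -0.1372],
       [-1.    , -0.0012,  0.0007],
       [ 0.0005,  0.1372,  0.9905]])}
0.1 [ 0.2379 -0.523   0.2305] [[-0.0005  0.4139 -0.9103]
 [ 0.0016 -0.9103 -0.414 ]
 [-1.     -0.0016 -0.0002]] 0.08546117917771777
```

View pics/scene0.png

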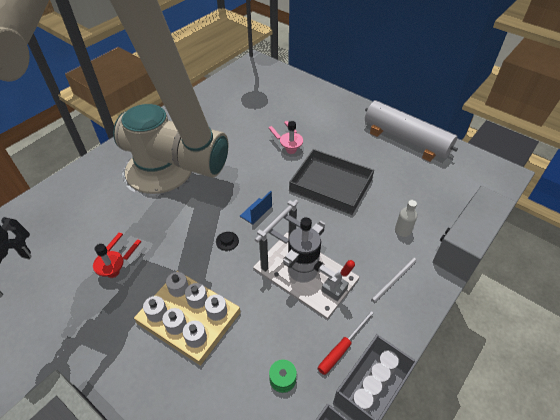

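View pics/top0.png

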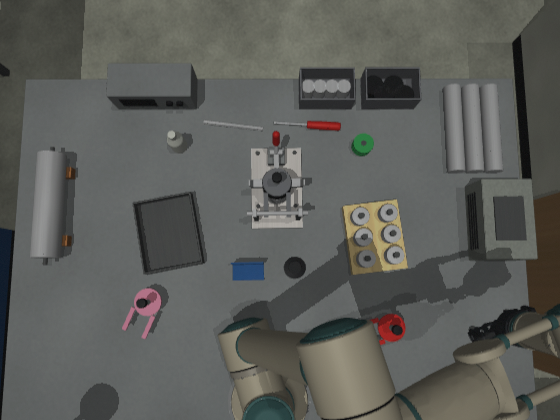

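The top view shows the stand at about (277,187), with the grey plug's black knob at (277,178). The bar is at about (278,212) and the tray at (170,232), on the left (+y). Three things resemble the plug:
- pink one at (147,300)
- red one at (395,328)
- grey one in the stand at (277,178), which fits the description: grey, seated in the housing, with the bar over its prongs

I'll confirm with an enlarged crop.

Run:
```python
import cv2,numpy as np
a=cv2.imread("pics/top0.png")[120:240,230:325]; b=cv2.imread("pics/scene0.png")[195:320,240:370]
a=cv2.resize(a,(400,505),interpolation=cv2.INTER_CUBIC); b=cv2.resize(b,(400,385),interpolation=cv2.INTER_CUBIC)
b=cv2.copyMakeBorder(b,0,120,0,0,cv2.BORDER_CONSTANT)
cv2.imwrite("pics/crop1.png",np.hstack([a,b]))
# tray
from h import *
```

```text
(no output)
```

View pics/crop1.png

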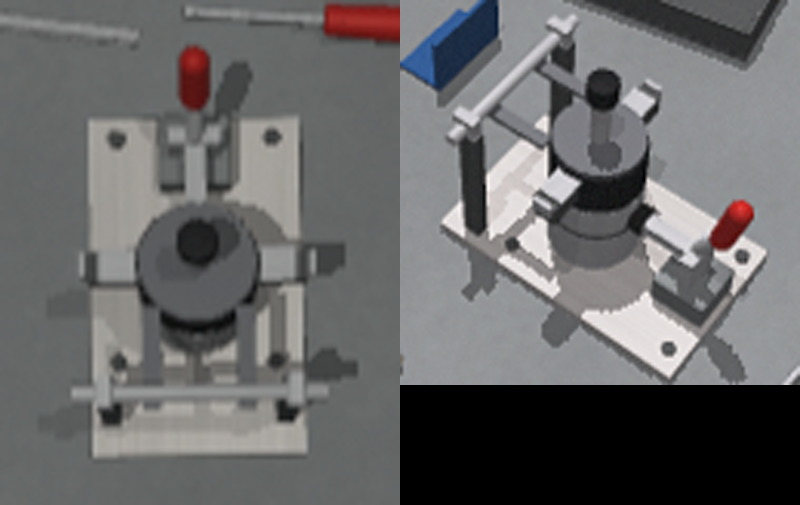

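The crop confirms it: the grey plug's knob is at crop (198,243), its two prongs run under the bar, and the bar spans (72..328,393). Next I'll compute the poses.

Run:
```python
from h import *
np.set_printoptions(precision=4,suppress=True)
T=robot.read_camera("top");S=robot.read_camera("scene")
cor=[onz(T,u,v,.012) for u,v in[(250.9,148.5),(301.3,147.8),(302.9,228.1),(251.9,228.6)]]
for p in cor: print("plate",p)
m=np.mean(cor,0);e=(cor[0]+cor[1]-cor[2]-cor[3])[:2]; yaw=np.arctan2(e[1],e[0]); print("yaw",yaw,"stand",m[:2]-0.01*np.array([np.cos(yaw),np.sin(yaw)]))
for u,v in[(247.1,213.3),(307.9,213.3)]: print("bar top",onz(T,u,v,.1535))
for u,v in[(296.9,202.1),(256.9,239.5)]: print("bar scene",onz(S,u,v,.1535))
# knob blob
for n,c,(u0,v0,w,h) in(("T",T,(262,162,30,30)),("S",S,(294,212,24,20))):
    g=c["image"][v0:v0+h,u0:u0+w].max(2); mk=(g<45).astype(np.uint8)
    k,l,st,ce=cv2.connectedComponentsWithStats(mk)
    for i in range(1,k):
        if st[i,4]>15: 
            u,v=ce[i]+[u0,v0]; print(n,st[i],u,v,onz(c,u,v,.203),onz(c,u,v,.214))
# tray: dark mask
g=cv2.cvtColor(T["image"],cv2.COLOR_RGB2GRAY)
mk=(g[180:290,120:225]<62).astype(np.uint8)
k,l,st,ce=cv2.connectedComponentsWithStats(mk); i=1+st[1:,4].argmax()
cn=np.argwhere(l==i)[:,::-1].astype(np.float32)+[120,180]
r=cv2.minAreaRect(cn.astype(np.float32)); print(r,st[i])
b=cv2.boxPoints(r); print([onz(T,*p,.04)[:2] for p in b])
h=cv2.cvtColor(T["image"],cv2.COLOR_RGB2HSV)
```

```text
plate [0.7239 0.0556 0.012 ]
plate [ 0.7259 -0.0949  0.012 ]
plate [ 0.4851 -0.0975  0.012 ]
plate [0.4838 0.0513 0.012 ]
yaw 0.014281959097598758 stand [ 0.5947 -0.0215]
bar top [0.5102 0.0572 0.1535]
bar top [ 0.51   -0.1028  0.1535]
bar scene [0.513  0.0561 0.1535]
bar scene [ 0.5114 -0.0986  0.1535]
T [10 10 10 11 87] 276.57471264367814 177.27586206896552 [ 0.5964 -0.0203  0.203 ] [ 0.5941 -0.0203  0.214 ]
S [ 7  6 10 13 88] 305.60227272727275 224.26136363636363 [ 0.5962 -0.0217  0.203 ] [ 0.6011 -0.0291  0.214 ]
((168.34230041503906, 232.93960571289062), (73.4532699584961, 61.52000045776367), 79.99201965332031) [  13   12   72   83 1056]
[array([0.5581, 0.3965]), array([0.5891, 0.2228]), array([0.3814, 0.182 ]), array([0.3516, 0.3523])]
```

Stand axis is at about (0.596,-0.021) with yaw near 0, the bar centre at (0.5105,-0.0225), and the tray centre at (0.470,0.289) with yaw 0.19. Moving above the bar now.

Request:
apply_moves(
  deltas=[-0.04, 0, 0, 0, -0.07, -0.03, -0.03, -0.12, -0.07, -0.343, -0.455, -1.144, -0.07, -0.343, -0.455, -1.144, -0.07, -0.343, -0.455, -1.144, -0.07, -0.343, -0.455, -1.144, -0.07, -0.343, -0.455, -1.144, -0.07, -0.343, -0.455, -1.144, -0.07, -0.343, -0.455, -1.144, -0.07, -0.343, -0.455, -1.144, -0.07, -0.343, -0.455, -1.144, -0.07, -0.343, -0.455, -1.144],
  fingers=0.42,
)

```text
t: 1.2
tool_pos: [0.4526, -0.1253, 0.3001]
ee_rot: [[0.0, 1.0, 0.001], [-0.0, 0.001, -1.0], [-1.0, 0.0, 0.0]]
ft_force: [-0.5, -0.2, -0.6]
width: 0.036
```

Request:
apply_moves(
  deltas=[0, 0.02, -0.035, 0, 0, 0.04, -0.07, 0, 0, 0.058, -0.103, 0, 0, 0.058, -0.103, 0, 0.03, 0.058, -0.103, 0, 0.06, 0.058, -0.103, 0, 0.09, 0.058, -0.103, 0, 0.11, 0.058, -0.103, 0, 0.12, 0.058, -0.103, 0, 0.12, 0.058, -0.103, 0, 0.12, 0.058, -0.103, 0, 0.12, 0.058, -0.103, 0],
)

```text
t: 2.2
tool_pos: [0.5114, -0.0248, 0.1815]
ee_rot: [[0.003, 1.0, -0.0], [-0.001, -0.0, -1.0], [-1.0, 0.003, 0.001]]
ft_force: [0.1, -0.7, 0.5]
width: 0.0358
```

Run:
```python
from h import *
s=robot.observe();print(s["tool_pos"],s["ee_rot"][:,1],s["width"])
c=snap("scene","pics/s1.png")
a=cv2.imread("pics/s1.png")[150:300,200:370]; cv2.imwrite("pics/s1c.png",cv2.resize(a,(680,600),interpolation=cv2.INTER_CUBIC))
```

```text
[ 0.51139738 -0.02480168  0.18147004] [ 9.99995541e-01 -3.11102304e-04  2.96999269e-03] 0.035805945872538505
```

View pics/s1c.png

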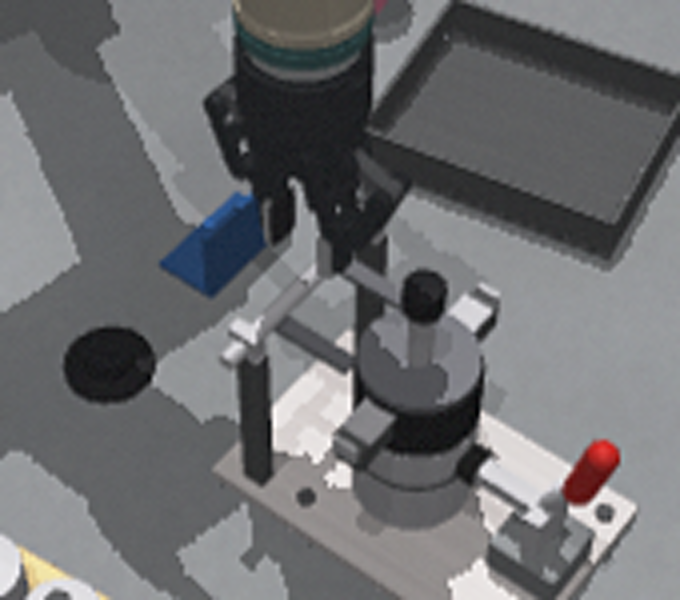

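The fingers straddle the bar, around crop (325,260), in front of the knob at (425,295). I'll descend and check the force before closing.

Request:
apply_moves(
  deltas=[0.01, 0, -0.002, 0, 0.02, 0, -0.002, 0, 0.03, 0, -0.002, 0, 0.04, 0, -0.002, 0, 0.045, 0, -0.002, 0, 0.045, 0, -0.002, 0],
)

```text
t: 2.75
tool_pos: [0.5089, -0.0221, 0.133]
ee_rot: [[-0.004, 1.0, 0.0], [0.001, 0.0, -1.0], [-1.0, -0.004, -0.001]]
ft_force: [-0.7, -0.8, 0.1]
width: 0.0358
```

Request:
apply_moves(
  deltas=[0, 0, 0, 0, 0, 0, 0, 0, 0, 0, 0, 0, 0, 0, 0, 0, 0, 0, 0, 0, 0, 0, 0, 0],
  fingers=0,
)

```text
t: 3.25
tool_pos: [0.5108, -0.0224, 0.1353]
ee_rot: [[0.001, 1.0, 0.0], [-0.0, 0.0, -1.0], [-1.0, 0.001, 0.0]]
ft_force: [1.0, 0.2, -0.2]
width: 0.0099
```

Request:
apply_moves(
  deltas=[0, -0.004, 0, 0, 0, -0.008, 0, 0, 0, -0.012, 0, 0, 0, -0.017, 0, 0, 0, -0.022, 0, 0, 0, -0.028, 0, 0, 0, -0.034, 0, 0, 0, -0.042, 0, 0, 0, -0.05, 0, 0, 0, -0.05, 0, 0, 0, -0.05, 0, 0, 0, -0.05, 0, 0],
)

```text
t: 4.25
tool_pos: [0.4606, -0.0224, 0.1352]
ee_rot: [[0.001, 1.0, -0.0], [-0.0, -0.0, -1.0], [-1.0, 0.001, 0.0]]
ft_force: [-0.1, 0.2, -1.5]
width: 0.01
```

Run:
```python
from h import *
s=robot.observe();print(s["tool_pos"],s["ft_force"],s["width"])
c=snap("scene","pics/s2.png")
a=cv2.imread("pics/s2.png")[150:300,200:370]; cv2.imwrite("pics/s2c.png",cv2.resize(a,(680,600),interpolation=cv2.INTER_CUBIC))
```

```text
[ 0.46063353 -0.02244407  0.13523214] [-0.12546086  0.15016449 -1.50736638] 0.009965055250691773
```

View pics/s2c.png

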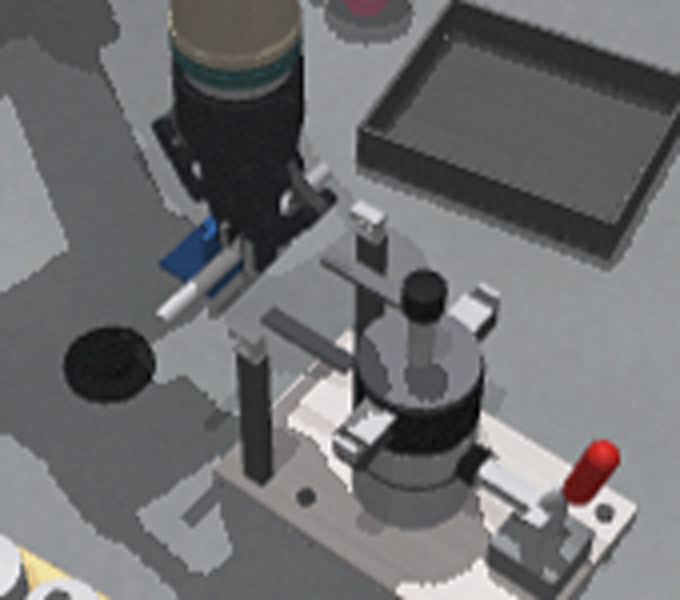

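The bar is out: it is held level, around crop (160,310) to (325,180), and the clips are empty. 5 pictures viewed so far. Lifting it and carrying it over the tray's far (+y) half, turned along the tray's x.

Request:
apply_moves(
  deltas=[-0.03, 0, 0, 0, -0.06, 0, 0, 0, -0.08, 0, -0.02, 0.1, -0.08, 0, -0.05, 0.22, -0.08, 0, -0.08, 0.34, -0.08, 0, -0.115, 0.46, -0.08, 0, -0.15, 0.58, -0.08, 0, -0.185, 0.7, -0.08, 0.001, -0.22, 0.82, -0.08, 0.001, -0.255, 0.94, -0.08, 0.001, -0.285, 1.06, -0.08, 0.001, -0.31, 1.18],
)

```text
t: 5.3
tool_pos: [0.4613, 0.2907, 0.2148]
ee_rot: [[0.0, 0.405, -0.914], [0.001, -0.914, -0.405], [-1.0, -0.001, -0.001]]
ft_force: [0.9, -0.0, -1.2]
width: 0.0101
```

Run:
```python
from h import *
s=robot.observe();p=s["tool_pos"];R=s["ee_rot"];print(p,s["qpos"],s["width"])
print(R.T@(np.array([.4614,.333,p[2]])-p), "turn", np.arctan2(R[1,1],R[0,1])-np.arctan2(-.982,.191))
```

```text
[0.46130872 0.29071238 0.21479832] [4.34122818e-01 2.40728598e-01 1.59625254e+00 8.88701514e-04
 1.30382351e+00 1.58717864e+00] 0.010140939989300076
[ 4.69373805e-05 -3.86182052e-02 -1.72303023e-02] turn 0.2254041963522797
```

Request:
apply_moves(
  deltas=[0, -0.02, -0.01, 0.11, 0, -0.0386, -0.0172, 0.225, 0.03, -0.0386, -0.0172, 0.225, 0.06, -0.0386, -0.0172, 0.225, 0.09, -0.0386, -0.0172, 0.225, 0.12, -0.0386, -0.0172, 0.225, 0.145, -0.0386, -0.0172, 0.225, 0.165, -0.0386, -0.0172, 0.225, 0.18, -0.0386, -0.0172, 0.225, 0.19, -0.0386, -0.0172, 0.225, 0.195, -0.0386, -0.0172, 0.225, 0.195, -0.0386, -0.0172, 0.225],
)

```text
t: 6.3
tool_pos: [0.4609, 0.3298, 0.019]
ee_rot: [[-0.001, 0.196, -0.981], [-0.001, -0.981, -0.196], [-1.0, 0.001, 0.002]]
ft_force: [0.5, 0.7, -1.3]
width: 0.0099
```

Request:
apply_moves(
  deltas=[0.005, 0, 0, 0, 0.01, 0, 0, 0, 0.01, 0, 0, 0],
)

```text
t: 6.55
tool_pos: [0.4611, 0.3299, 0.0098]
ee_rot: [[0.0, 0.196, -0.981], [-0.0, -0.981, -0.196], [-1.0, 0.0, -0.0]]
ft_force: [-0.3, -0.3, -1.2]
width: 0.0099
```

Run:
```python
from h import *
s=robot.observe();print(s["tool_pos"],s["ft_force"],s["width"])
c=snap("scene","pics/s3.png")
a=cv2.imread("pics/s3.png")[100:250,240:410]; cv2.imwrite("pics/s3c.png",cv2.resize(a,(680,600),interpolation=cv2.INTER_CUBIC))
```

```text
[0.46107649 0.32988396 0.00982134] [-0.27786845 -0.31001223 -1.24788253] 0.009870956250293229
```

View pics/s3c.png

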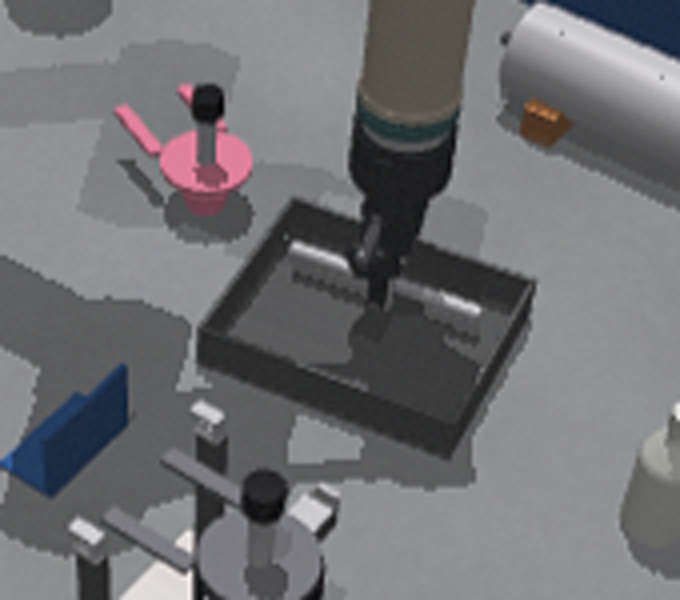

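The bar is held level inside the tray, from crop (290,245) to (480,310), about 1 cm above the floor. 6 pictures viewed. Releasing just above the floor.

Request:
apply_moves(
  deltas=[0.002, 0, 0, 0, 0.002, 0, 0, 0],
)

```text
t: 6.77
tool_pos: [0.4612, 0.33, 0.0081]
ee_rot: [[0.0, 0.196, -0.981], [0.0, -0.981, -0.196], [-1.0, -0.0, -0.0]]
ft_force: [0.5, 0.1, -1.3]
width: 0.0102
```

Request:
apply_moves(
  deltas=[0, 0, 0, 0, 0, 0, 0, 0, 0, 0, 0, 0, 0, 0, 0, 0, 0, 0, 0, 0, 0, 0, 0, 0],
  fingers=0.3,
)

```text
t: 7.27
tool_pos: [0.4612, 0.3299, 0.0081]
ee_rot: [[0.0, 0.196, -0.981], [0.0, -0.981, -0.196], [-1.0, 0.0, -0.0]]
ft_force: [0.4, 0.0, 0.2]
width: 0.0256
```

Request:
apply_moves(
  deltas=[-0.01, 0, 0, 0, -0.03, 0, 0, 0, -0.06, 0, 0, 0, -0.1, 0, 0, 0, -0.14, 0, 0, 0, -0.18, 0, 0, 0, -0.22, 0, 0, 0, -0.26, 0, 0, 0, -0.28, 0, 0, 0, -0.28, 0, 0, 0],
)

```text
t: 8.1
tool_pos: [0.4633, 0.3312, 0.2951]
ee_rot: [[0.011, 0.196, -0.981], [0.006, -0.981, -0.196], [-1.0, -0.004, -0.012]]
ft_force: [0.4, 0.6, -0.6]
width: 0.0254
```

Run:
```python
from h import *
s=robot.observe();print(s["t"],s["tool_pos"],s["ee_rot"][:,1],s["width"],s["qpos"])
c=robot.read_camera("scene")
g=cv2.cvtColor(c["image"],cv2.COLOR_RGB2GRAY)
hull=cv2.convexHull(np.array([proj(c,[.470+a*.982-b*.191,.289+a*.191+b*.982,.03]) for a in(-.095,.095) for b in(-.07,.078)],np.float32)).astype(int)
mk=np.zeros_like(g);cv2.fillPoly(mk,[hull],1)
pt=np.argwhere((g>120)&(mk>0))[:,::-1].astype(np.float32);print(len(pt))
r=cv2.minAreaRect(pt);b=cv2.boxPoints(r);print(r)
x,y,w,h=cv2.boundingRect(pt.astype(int))
for p in b: print(p,onz(c,*p,.011)[:2])
# plug neck now
for u,v in [pt[pt[:,0].argmin()],pt[pt[:,0].argmax()]]:
    q=onz(c,u,v,.011)[:2]-[.470,.289]; print("tray xy",q@[.982,.191],q@[-.191,.982])
```

```text
8.1 [0.46327391 0.33119319 0.29510523] [ 0.19600012 -0.98059699 -0.00367395] 0.025387330560080704 [ 4.98542468e-01  2.32116296e-01  1.40947735e+00 -8.82234683e-05
  1.48733507e+00  1.87208925e+00]
148
((335.35003662109375, 172.9499969482422), (49.33153533935547, 2.8460497856140137), 18.434946060180664)
[311.50003 166.5    ] [0.3821137  0.31066773]
[312.40005 163.79999] [0.37695005 0.32261722]
[359.20004 179.4    ] [0.5326259  0.35725909]
[358.30002 182.1    ] [0.53677844 0.34549964]
tray xy -0.0837111225672176 0.04511320766550042
tray xy 0.07494480721536957 0.05231471863862324
```

The bar lies in the tray at tray y of about +0.046, spanning x ±0.08. Now to the knob, with the jaws along y and 60 mm open.

Request:
apply_moves(
  deltas=[0, 0.03, -0.005, 0.02, 0, 0.067, -0.011, 0.04, 0, 0.105, -0.017, 0.06, 0, 0.145, -0.024, 0.08, 0, 0.185, -0.03, 0.1, 0, 0.225, -0.037, 0.12, 0, 0.26, -0.043, 0.14, 0, 0.295, -0.049, 0.16, 0, 0.33, -0.054, 0.18, 0, 0.36, -0.059, 0.197, 0, 0.3715, -0.0612, 0.197, 0, 0.3715, -0.0612, 0.197],
  fingers=0.7,
)

```text
t: 9.15
tool_pos: [0.594, -0.0249, 0.2861]
ee_rot: [[-0.003, -0.003, -1.0], [-0.0, -1.0, 0.003], [-1.0, 0.0, 0.003]]
ft_force: [0.2, 0.3, -0.2]
width: 0.0599
```

Request:
apply_moves(
  deltas=[0.01, 0, 0, 0, 0.02, 0, 0, 0, 0.03, 0, 0, 0, 0.035, 0, 0, 0, 0.035, 0, 0, 0, 0.035, 0, 0, 0],
)

```text
t: 9.65
tool_pos: [0.5934, -0.0214, 0.2525]
ee_rot: [[-0.001, 0.002, -1.0], [0.0, -1.0, -0.002], [-1.0, -0.0, 0.001]]
ft_force: [0.2, -0.2, 0.4]
width: 0.06
```

```bash
cat > both.py <<'E'
from h import *
import sys
n=sys.argv[1]
np.set_printoptions(precision=4,suppress=True)
s=robot.observe();print(s["t"],s["tool_pos"],s["ee_rot"][:,1],s["width"],s["ft_force"])
S=robot.read_camera("scene")["image"][170:290,250:370,::-1];T=robot.read_camera("top")["image"][130:250,220:340,::-1]
cv2.imwrite(f"pics/{n}.png",cv2.resize(np.hstack([S,T]),(800,400),interpolation=cv2.INTER_CUBIC))
E
python3 both.py b1
```

```text
9.65 [ 0.5934 -0.0214  0.2525] [ 0.0015 -1.     -0.0002] 0.059950100694070474 [ 0.1832 -0.1798  0.3537]
```

View pics/b1.png

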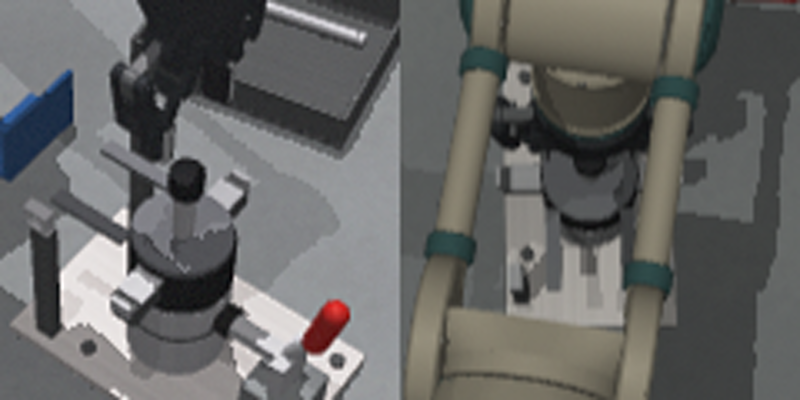

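The open fingers are above and around the knob, which is at crop (187,180). 7 pictures viewed. Descending around it.

Request:
apply_moves(
  deltas=[0.01, 0, -0.002, 0, 0.02, 0, -0.002, 0, 0.03, 0, -0.002, 0, 0.04, 0, -0.002, 0, 0.05, 0, -0.002, 0, 0.058, 0, -0.002, 0, 0.064, 0, -0.002, 0, 0.066, 0, -0.002, 0, 0.066, 0, -0.002, 0],
)

```text
t: 10.5
tool_pos: [0.5956, -0.0224, 0.1862]
ee_rot: [[-0.001, 0.0, -1.0], [0.0, -1.0, -0.0], [-1.0, -0.0, 0.001]]
ft_force: [-0.3, -0.1, 0.4]
width: 0.0599
```

Request:
apply_moves(
  deltas=[0, -0.004, 0, 0, 0, -0.008, 0, 0, 0, -0.012, 0, 0, 0, -0.015, 0, 0, 0, -0.015, 0, 0],
)

```text
t: 10.92
tool_pos: [0.596, -0.0065, 0.1873]
ee_rot: [[0.001, 0.001, -1.0], [0.0, -1.0, -0.001], [-1.0, -0.0, -0.001]]
ft_force: [-0.4, 0.4, -0.1]
width: 0.0601
```

Request:
apply_moves(
  deltas=[0, -0.002, 0, 0, 0, -0.004, 0, 0, 0, -0.006, 0, 0, 0, -0.008, 0, 0, 0, -0.01, 0, 0, 0, -0.012, 0, 0, 0, -0.012, 0, 0],
)

```text
t: 11.5
tool_pos: [0.5967, 0.0016, 0.1882]
ee_rot: [[0.002, 0.001, -1.0], [-0.007, -1.0, -0.001], [-1.0, 0.007, -0.002]]
ft_force: [0.1, -8.4, 4.4]
width: 0.0595
```

Request:
apply_moves(
  deltas=[0, -0.002, 0, 0, 0, -0.004, 0, 0, 0, -0.006, 0, 0, 0, -0.007, 0, 0, 0, -0.007, 0, 0],
)

```text
t: 11.92
tool_pos: [0.5973, 0.0054, 0.1893]
ee_rot: [[0.004, 0.001, -1.0], [-0.012, -1.0, -0.001], [-1.0, 0.012, -0.004]]
ft_force: [-0.9, -15.6, 8.7]
width: 0.0598
```

Request:
apply_moves(
  deltas=[-0.002, -0.001, 0, 0, -0.004, -0.002, 0, 0, -0.005, -0.004, 0, 0, -0.006, -0.006, 0, 0, -0.006, -0.006, 0, 0],
)

```text
t: 12.33
tool_pos: [0.5958, 0.0186, 0.193]
ee_rot: [[0.0, 0.001, -1.0], [0.001, -1.0, -0.001], [-1.0, -0.001, -0.0]]
ft_force: [-0.3, -1.2, 1.0]
width: 0.0596
```

```bash
python3 both.py b2
```

```text
12.3333 [0.5958 0.0186 0.193 ] [ 0.0006 -1.     -0.001 ] 0.05960163908164848 [-0.2727 -1.2039  1.0001]
```

View pics/b2.png

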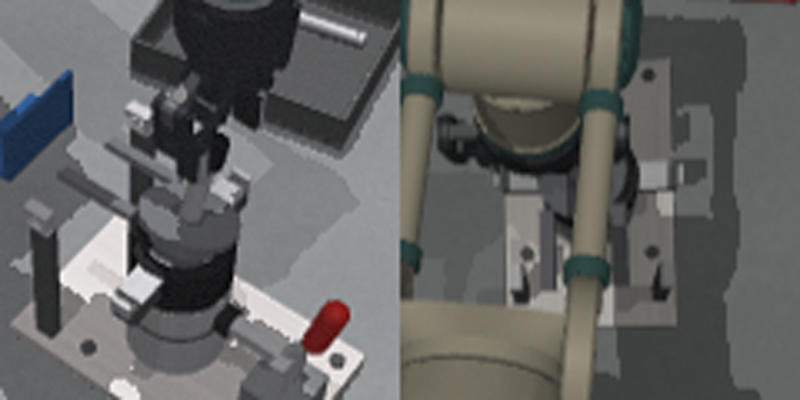

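The force dropped from 15 N to 1 N. The plug leans with its knob at crop (200,175) and its -y side raised, so the first catch has given way. 8 pictures viewed. Now pushing back the other way.

Request:
apply_moves(
  deltas=[0, 0.005, 0, 0, 0, 0.01, 0, 0, 0, 0.016, 0, 0, 0, 0.022, 0, 0, 0, 0.028, 0, 0, 0, 0.032, 0, 0, 0, 0.036, 0, 0, 0, 0.036, 0, 0],
)

```text
t: 13.1
tool_pos: [0.5959, -0.0194, 0.193]
ee_rot: [[0.0, -0.001, -1.0], [-0.0, -1.0, 0.001], [-1.0, 0.0, -0.0]]
ft_force: [-0.2, -0.7, 0.1]
width: 0.06
```

Request:
apply_moves(
  deltas=[0, 0.003, 0, 0, 0, 0.006, 0, 0, 0, 0.009, 0, 0, 0, 0.012, 0, 0, 0, 0.015, 0, 0, 0, 0.018, 0, 0, 0, 0.018, 0, 0],
)

```text
t: 13.68
tool_pos: [0.5961, -0.0368, 0.1933]
ee_rot: [[0.001, 0.0, -1.0], [-0.001, -1.0, -0.0], [-1.0, 0.001, -0.001]]
ft_force: [-0.2, -0.3, -0.2]
width: 0.0597
```

```bash
python3 both.py b3
```

```text
13.6833 [ 0.5961 -0.0368  0.1933] [ 0.0003 -1.      0.0007] 0.05969840819063101 [-0.1551 -0.3219 -0.1867]
```

View pics/b3.png

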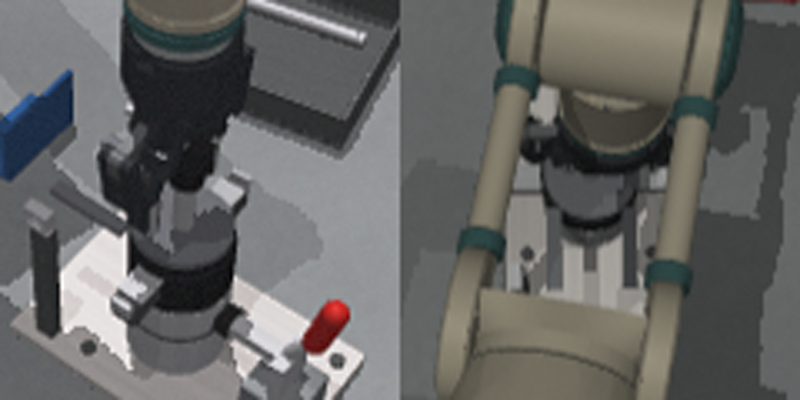

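The plug looks nearly upright again. I'll compare the prong tips' pixel positions across the three pictures to tell whether it is seated, leaning or loose.

Run:
```python
from h import *
S=robot.read_camera("scene")
for y in(-.051,.009):
  for z in(.146,.157,.163): print("pred",y,z,[round((a-b)*10/3,1) for a,b in zip(proj(S,[.596-.094,y,z]),(250,170))])
b1,b2,b3=[cv2.imread(f"pics/b{i}.png") for i in(1,2,3)]
for nm,(x0,y0,x1,y1) in{"prongR":(45,180,125,245),"prongL":(90,130,140,170),"flangeR":(215,205,250,245),"flangeF":(135,240,215,262)}.items():
  t=b1[y0:y1,x0:x1]
  for k,b in(("b2",b2),("b3",b3)):
    w=b[y0-35:y1+25,x0-35:x1+35]; r=cv2.matchTemplate(w,t,cv2.TM_CCOEFF_NORMED); _,m,_,l=cv2.minMaxLoc(r); print(nm,k,l[0]-35,l[1]-35,round(m,2))
```

```text
pred -0.051 0.146 [np.float64(55.9), np.float64(191.2)]
pred -0.051 0.157 [np.float64(55.5), np.float64(181.8)]
pred -0.051 0.163 [np.float64(55.3), np.float64(176.6)]
pred 0.009 0.146 [np.float64(106.7), np.float64(142.9)]
pred 0.009 0.157 [np.float64(106.8), np.float64(133.4)]
pred 0.009 0.163 [np.float64(106.8), np.float64(128.2)]
prongR b2 4 -25 0.75
prongR b3 -27 -24 0.57
prongL b2 0 -8 0.74
prongL b3 3 -35 0.66
flangeR b2 3 -5 0.76
flangeR b3 0 -1 0.76
flangeF b2 7 -17 0.63
flangeF b3 0 -6 0.88
```

Request:
apply_moves(
  deltas=[0, -0.005, 0, 0, 0, -0.01, 0, 0, 0, -0.016, 0, 0, -0.02, -0.016, 0, 0, -0.05, -0.016, 0, 0, -0.08, -0.016, 0, 0, -0.1, -0.016, 0, 0, -0.1, -0.016, 0, 0],
)

```text
t: 14.5
tool_pos: [0.5982, -0.02, 0.2983]
ee_rot: [[0.01, 0.001, -1.0], [-0.002, -1.0, -0.001], [-1.0, 0.002, -0.01]]
ft_force: [0.1, 0.1, 0.6]
width: 0.0597
```

Run:
```python
from h import *
c=snap("scene","pics/s4.png")
a=cv2.imread("pics/scene0.png")[185:275,250:325]; b=cv2.imread("pics/s4.png")[185:275,250:325]
cv2.imwrite("pics/s4c.png",cv2.resize(np.hstack([a,b]),(800,480),interpolation=cv2.INTER_CUBIC))
```

```text
(no output)
```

View pics/s4c.png

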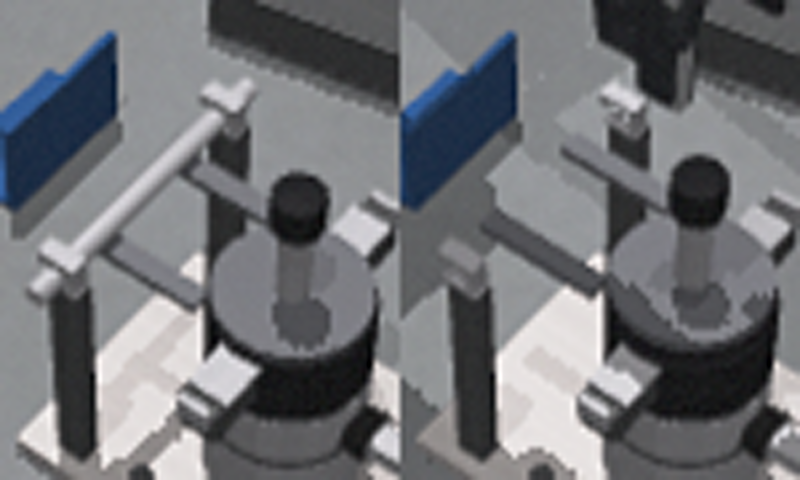

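Left is the start, right is now. The knob went from (298,208) to (298,190) with no sideways shift, and the flange's front edge rose by about 16 px, which is about 11 mm. So the plug stands level and loose on both catches. 10 pictures viewed. I'll descend, grip, and lift slowly while watching the force.

Request:
apply_moves(
  deltas=[0.02, 0, 0, 0, 0.04, 0, 0, 0, 0.06, 0, 0, 0, 0.08, 0, 0, 0, 0.093, 0, 0, 0, 0.1, 0, 0, 0, 0.1, 0, 0, 0],
)

```text
t: 15.13
tool_pos: [0.594, -0.0198, 0.1899]
ee_rot: [[-0.006, 0.0, -1.0], [0.001, -1.0, -0.0], [-1.0, -0.001, 0.006]]
ft_force: [-0.0, 0.6, 0.0]
width: 0.0601
```

Request:
apply_moves(
  deltas=[0, 0, 0, 0, 0, 0, 0, 0, 0, 0, 0, 0, 0, 0, 0, 0, 0, 0, 0, 0, 0, 0, 0, 0, 0, 0, 0, 0],
  fingers=0,
)

```text
t: 15.72
tool_pos: [0.5966, -0.0209, 0.1941]
ee_rot: [[0.002, 0.0, -1.0], [-0.001, -1.0, -0.0], [-1.0, 0.001, -0.002]]
ft_force: [0.5, -0.9, 4.8]
width: 0.0247
```

Request:
apply_moves(
  deltas=[-0.001, 0, 0, 0, -0.002, 0, 0, 0, -0.003, 0, 0, 0, -0.004, 0, 0, 0],
)

```text
t: 16.05
tool_pos: [0.5952, -0.02, 0.196]
ee_rot: [[-0.002, -0.0, -1.0], [0.001, -1.0, 0.0], [-1.0, -0.001, 0.002]]
ft_force: [-0.0, -0.1, -1.9]
width: 0.0244
```

Request:
apply_moves(
  deltas=[-0.003, 0, 0, 0, -0.006, 0, 0, 0, -0.01, 0, 0, 0, -0.015, 0, 0, 0, -0.022, 0, 0, 0, -0.032, 0, 0, 0, -0.045, 0, 0, 0, -0.06, 0, 0, 0, -0.08, 0, 0, 0, -0.1, 0, 0, 0, -0.115, 0, 0, 0, -0.12, 0, 0, 0],
)

```text
t: 17.05
tool_pos: [0.5971, -0.0205, 0.321]
ee_rot: [[0.006, 0.0, -1.0], [-0.001, -1.0, -0.0], [-1.0, 0.001, -0.006]]
ft_force: [0.8, -0.1, -2.0]
width: 0.0246
```

Run:
```python
from h import *
np.set_printoptions(precision=4,suppress=True)
s=robot.observe();p=s["tool_pos"];R=s["ee_rot"];print(p,s["qpos"],s["width"],s["ft_force"])
for a,b in((.02,-.03),(.0,-.03)):
    t=np.array([.470+a*.982-b*.191,.289+a*.191+b*.982,p[2]]); print(t,R.T@(t-p))
c=snap("scene","pics/s5.png");g=c["image"].astype(int)
```

```text
[ 0.5971 -0.0205  0.321 ] [-0.1508  0.2727  1.2918  0.0001  1.5708  1.4198] 0.024589671134669273 [ 0.8227 -0.0744 -1.9532]
[0.4954 0.2634 0.321 ] [-0.0009 -0.2839  0.1017]
[0.4757 0.2595 0.321 ] [-0.001  -0.28    0.1213]
```

Request:
apply_moves(
  deltas=[0, -0.015, 0.005, 0, 0, -0.04, 0.013, -0.02, 0, -0.07, 0.022, -0.04, 0, -0.1, 0.032, -0.06, 0, -0.13, 0.041, -0.08, 0, -0.16, 0.051, -0.1, 0, -0.19, 0.06, -0.12, 0, -0.22, 0.07, -0.14, 0, -0.25, 0.079, -0.16, 0, -0.272, 0.086, -0.18, 0, -0.285, 0.09, -0.19, 0, -0.2905, 0.092, -0.19],
)

```text
t: 18.1
tool_pos: [0.5021, 0.2722, 0.3159]
ee_rot: [[-0.002, 0.192, -0.981], [-0.0, -0.981, -0.192], [-1.0, -0.0, 0.002]]
ft_force: [0.8, 0.1, -1.6]
width: 0.0242
```

Request:
apply_moves(
  deltas=[0, 0, 0, 0, 0.015, 0, 0, 0, 0.04, 0, 0, 0, 0.065, 0, 0, 0, 0.09, 0, 0, 0, 0.115, 0, 0, 0, 0.14, 0, 0, 0, 0.16, 0, 0, 0, 0.175, 0, 0, 0, 0.185, 0, 0, 0, 0.19, 0, 0, 0, 0.19, 0, 0, 0],
)

```text
t: 19.1
tool_pos: [0.5037, 0.269, 0.126]
ee_rot: [[-0.002, 0.188, -0.982], [-0.001, -0.982, -0.188], [-1.0, 0.001, 0.002]]
ft_force: [-1.8, -0.2, -1.6]
width: 0.0246
```

Run:
```python
from h import *
s=robot.observe();print(s["t"],s["tool_pos"],s["ft_force"],s["width"])
c=snap("scene","pics/s6.png")
a=cv2.imread("pics/s6.png")[130:230,270:390]; cv2.imwrite("pics/s6c.png",cv2.resize(a,(720,600),interpolation=cv2.INTER_CUBIC))
```

```text
19.1 [0.50371951 0.26900104 0.12600788] [-1.81497633 -0.2044354  -1.58805727] 0.024580940998422493
```

View pics/s6c.png

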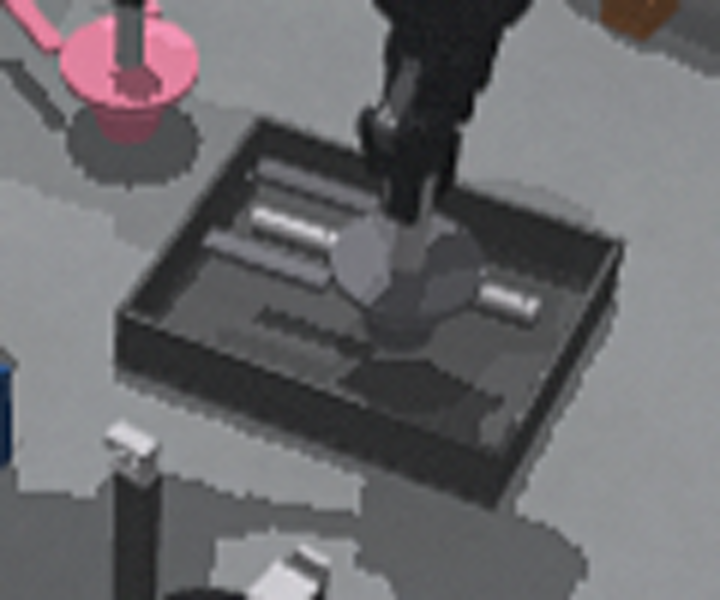

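The plug hangs upright over the tray: flange at crop (405,265), prongs along the tray, and the bar lying behind, from (255,215) to (535,305). 11 pictures viewed. Lowering until it touches the floor.

Request:
apply_moves(
  deltas=[0.005, 0, 0, 0, 0.01, 0, 0, 0, 0.015, 0, 0, 0, 0.02, 0, 0, 0, 0.025, 0, 0, 0, 0.029, 0, 0, 0, 0.032, 0, 0, 0, 0.032, 0, 0, 0],
)

```text
t: 19.82
tool_pos: [0.5033, 0.2699, 0.0941]
ee_rot: [[-0.001, 0.189, -0.982], [-0.001, -0.982, -0.189], [-1.0, 0.0, 0.002]]
ft_force: [-0.0, -0.6, -2.4]
width: 0.0243
```

Request:
apply_moves(
  deltas=[0.001, 0, 0, 0, 0.002, 0, 0, 0, 0.003, 0, 0, 0, 0.003, 0, 0, 0],
)

```text
t: 20.15
tool_pos: [0.5038, 0.2701, 0.0919]
ee_rot: [[0.0, 0.189, -0.982], [-0.0, -0.982, -0.189], [-1.0, 0.0, -0.0]]
ft_force: [-0.4, -0.8, -2.6]
width: 0.0241
```

Request:
apply_moves(
  deltas=[0.001, 0, 0, 0, 0.002, 0, 0, 0, 0.003, 0, 0, 0, 0.003, 0, 0, 0],
)

```text
t: 20.48
tool_pos: [0.5042, 0.2702, 0.0894]
ee_rot: [[0.001, 0.189, -0.982], [0.0, -0.982, -0.189], [-1.0, 0.0, -0.001]]
ft_force: [-0.2, -0.1, 1.5]
width: 0.0245
```

Request:
apply_moves(
  deltas=[0.001, 0, 0, 0, 0.002, 0, 0, 0, 0.002, 0, 0, 0],
)

```text
t: 20.73
tool_pos: [0.5051, 0.2703, 0.0893]
ee_rot: [[0.003, 0.189, -0.982], [0.001, -0.982, -0.189], [-1.0, -0.0, -0.004]]
ft_force: [-0.6, -1.6, 10.9]
width: 0.0245
```

On the floor (Fz +10.9 N). Backing off the push, then releasing and retreating.

Request:
apply_moves(
  deltas=[-0.001, 0, 0, 0, -0.002, 0, 0, 0, -0.002, 0, 0, 0],
)

```text
t: 20.98
tool_pos: [0.5042, 0.2702, 0.0894]
ee_rot: [[0.001, 0.189, -0.982], [0.0, -0.982, -0.189], [-1.0, -0.0, -0.001]]
ft_force: [-0.8, -0.2, 3.3]
width: 0.0241
```

Request:
apply_moves(
  deltas=[0, 0, 0, 0, 0, 0, 0, 0, 0, 0, 0, 0, 0, 0, 0, 0, 0, 0, 0, 0, 0, 0, 0, 0],
  fingers=0.7,
)

```text
t: 21.48
tool_pos: [0.5038, 0.2701, 0.0888]
ee_rot: [[-0.0, 0.189, -0.982], [-0.0, -0.982, -0.189], [-1.0, 0.0, 0.0]]
ft_force: [-0.7, 0.7, -1.0]
width: 0.0596
```

Request:
apply_moves(
  deltas=[-0.01, 0, 0, 0, -0.03, 0, 0, 0, -0.06, 0, 0, 0, -0.1, 0, 0, 0, -0.14, 0, 0, 0, -0.18, 0, 0, 0, -0.21, 0, 0, 0, -0.21, 0.1, 0, 0, -0.21, 0.13, 0, 0, -0.21, 0.15, 0, 0, -0.21, 0.15, 0, 0, -0.21, 0.15, 0, 0],
)

```text
t: 22.48
tool_pos: [0.533, 0.118, 0.2999]
ee_rot: [[0.002, 0.184, -0.983], [-0.003, -0.983, -0.184], [-1.0, 0.004, -0.001]]
ft_force: [0.5, 0.5, -0.4]
width: 0.0595
```

Run:
```python
from h import *
s=robot.observe();print(s["t"],s["tool_pos"],s["ft_force"],s["width"],abs(s["joint_vel"]).max())
c=snap("scene","pics/s7.png")
cv2.imwrite("pics/s7c.png",cv2.resize(cv2.imread("pics/s7.png")[120:400,200:480],(600,600),interpolation=cv2.INTER_CUBIC))
```

```text
22.4833 [0.53300053 0.11804332 0.29988481] [ 0.53276186  0.52226133 -0.40158696] 0.05954309005697719 0.08513574708394293
```

View pics/s7c.png

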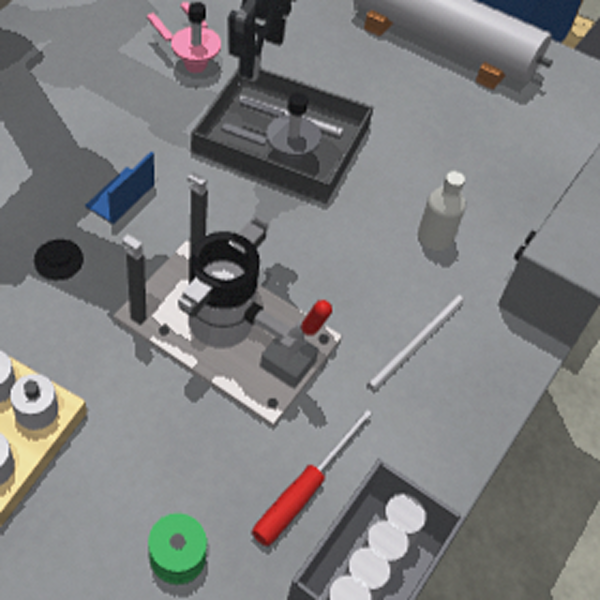

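The plug stands upright in the tray at (295,130), the bar lies beside it, the bore is empty and the bystanders are where they were. That was picture 12, the last one. Handing in.

```bash
python3 -c "
from cell import robot; print(robot.hand_in())"
```

```text
the job is handed in; nothing more can be done
None
```

The plug and the bar are both in the tray, and I handed the job in at about 22.5 s of the 72 s allowed. The hand-in reports no verdict.

- **Bar:** I pulled it forward 50 mm out of the clips and laid it along the far side of the tray. The fingertips reach below the grip, so I had to let go about 1 cm above the tray floor. It dropped that far and stayed in place.
- **Plug:** I rocked it to +y, where the force peaked at about 15 N and then fell off. I then rocked it back to -y, gripped the knob and lifted. The lift force stayed near the plug's own weight, about 2 N. I set the plug down until it touched the tray floor, then let go.
- **Last picture:** The plug stands upright in the tray with the bar beside it, the bore is empty and the bystanders look unmoved. The gripper is clear of everything.
- **One disagreement:** The push back showed almost no force in the readings, at the end of each move, and stopped near upright. I had expected to go 13 to 16 mm past it. A before-and-after crop showed the plug level and about 11 mm higher. That and the light lift are why I judged both catches released; I never read the catch travel itself.

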